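# Bring the blue glaze sample under the viewer's window and hold the shutter half open

## Task

On the glaze-sample viewer, turn the black handwheel until the blue sample lies centred under the window, keeping the orange shutter shut until then. Then slide the shutter by its knob, against its spring, to half of its travel and finish while still holding it there with the gripper, with the blue sample still centred; leave the other things on the table alone.

Things in the scene. Friction and masses are not known exactly. Their poses are not given: they have to be found in the camera images.
- viewer: glaze-sample viewer fixed to the table, place and yaw differ: grey base 195 x 160 x 10 mm, white turntable (150 mm across, top 34 mm above the table), black handwheel on its axis, and on the robot's right an aluminium cover (top 45 mm up) with a window closed by an orange shutter. Origin on the turntable's axis at table level, z up, x from the axis to the window's middle, y to the left of that.
- turntable (a joint): angle of turntable and handwheel (one piece), rad; 0 or any whole turn has the blue sample centred under the window; grows counterclockwise seen from above; turns endlessly both ways against about 0.1 N m and stays where it is left. Starts 1.6 to 3.1 rad away from the window, either way.
- wheel_grip (a point): point on the handwheel's axis at the height to grip it, 75 mm above the table. The handwheel is a ribbed round knob 52 mm across, 64 to 86 mm above the table, gripped from above across its diameter at any yaw, free below down to the turntable. A white line on its top points towards the blue sample. Turn it in several grasps.
- blue_sample (a point): centre of the top of the blue round glaze sample (27 mm across), 58 mm from the turntable's axis, 36 mm above the table; the five others at the same radius, 60 degrees apart, are terracotta, red, green, yellow and dark grey
- window (a point): point 36 mm above the table, below the centre of the square window (38 mm wide) in the cover, 58 mm from the turntable's axis: the blue sample must come here. A white index line on the cover's edge that faces the handwheel marks the window's middle.
- shutter (a joint): travel of the orange shutter, m: 0 closed (start), 0.044 fully open, half 0.022. Slides along the viewer's +y. Its spring pushes back with 2 N closed, 6 N at half, 10 N at full travel, and shuts it when let go. On the rail beside it white ticks mark closed and fully open, a green one half; a white pointer line on the shutter, in line with its knob, runs along them.
- knob_grip (a point): point on the axis of the shutter's upright round black knob at the height to grip it from above, 80 mm above the table; moves with the shutter. The knob is 16 mm across, from 50 to 95 mm above the table, with a steel collar (24 mm across, 4 mm thick) at its foot; it stands on the shutter plate (68 x 44 mm, top 50 mm above the table), 90 mm from the turntable's axis, 32 mm beyond the window's middle.
- stain_bottle: small cream bottle with ribbed cap, 38 x 38 x 59 mm, loose, beside the viewer on its side away from the window; leave alone. Origin at the centre of its underside.
- jar: small stoneware jar, brown foot and cream shoulder, 61 x 61 x 66 mm, loose; leave alone. Origin at the centre of its underside.
- tape_roll: roll of brown paper tape lying flat, 60 x 60 x 24 mm, loose; leave alone. Origin at the centre of its underside.
- small_tile: small relief tile, 62 x 59 x 13 mm, loose; leave alone. Origin at the centre of its underside.
- tub_blue: small open blue plastic tub, 64 x 64 x 66 mm, loose; leave alone. Origin at the centre of its underside.
- cup: thin clear plastic cup, 75 x 75 x 90 mm, loose; leave alone. Origin at the centre of its underside.

How it is judged (in metres and radians):
On the way, in this order (a step that is already met when the one before it is completed fails the run):
1. the blue sample is centred under the window with the shutter shut (horizontal distance between blue_sample and window below 0.006 m and value of joint shutter below 0.004 m), for 0.2 s.
2. the gripper holds the shutter's knob at half travel (value of joint shutter between 0.018 and 0.026 m and contact force between the fingers and shutter above 2.5 N), for 0.3 s.
At the end, for the whole second after the job is handed in: The blue sample's centre is within 6 mm of the window's centre (seen from above), the shutter stands still at half travel (22 mm, within 4 mm), and the gripper's fingers still hold its knob (more than 2.5 N of contact) (all of step 2 and horizontal distance between blue_sample and window below 0.006 m and velocity of joint shutter between -0.01 and 0.01 m/s); the arm keeps its last pose, push and grip.
It fails at once if the shutter is opened more than 8 mm while the blue sample is not under the window (more than 10 mm off) (value of joint shutter above 0.008 m and horizontal distance between blue_sample and window above 0.01 m).
It fails at once if one of the loose things round the viewer is pushed more than 30 mm away (distance of any of stain_bottle, jar, tape_roll, small_tile, tub_blue, cup from where it was at the start of the episode above 0.03 m).
It also fails if it takes over 64 s, if anything falls off the work surface, if the arm or the gripper's body presses on something with over 40 N, if the wrist force passes 120 N, or if a joint passes its speed limit or range.

## Robot

A 6-joint arm with a two-finger parallel gripper is mounted at the origin on a cart in front of the work surface, level with it; the furniture and walls round the work are solid. World frame = base frame: x ahead of the robot, y to its left, z up, the work surface at z = 0. Lengths are in mm, angles in rad, forces in N, time in s.
With the tool pointing down it reaches from about 300 to 750 mm from the base axis. Payload 8.5 kg.
Tool frame: the origin (TCP) lies at the very end of the fingers, on their centre line; the grasp point (between the pads) lies 19 mm behind it; z points along the fingers, y is the line along which they close (so a half turn about z gives the same grasp; the last joint's range is limited). The gripper opens to 88 mm and grips with 3 to 60 N. Pads are 18 mm wide; open, the fingers measure 123 mm over their backs; the gripper's body (75 mm by 187 mm) begins 45 mm behind the grasp point.
Start: joints at [-1.503, 0.381, 1.297, -0, 1.464, -0.215], TCP at [153.47, -528.136, 238.748] pointing down, gripper open.
Joint ranges: [-3.11, 3.11], [-0.89, 2.33], [0.22, 2.48], [-1.42, 4.56], [0.17, 2.85], [-2.88, 2.88]. Speed limits (rad/s): [2.39, 2.39, 3.14, 3.14, 3.14, 3.14].

## Interface

Orientations are given as a unit quaternion [x, y, z, w].
In Python, from bench import * gives the robot as it stands.
- The arm moves only by the shell command python3 -m pendant 'ROWS'. ROWS is JSON, a list that holds one entry, the list of rows, each a list of 7 numbers: the opening, from -1 (shut) to 1 (fully open), then the shift along the tool's x, y, z in m, then the turn, a rotation vector about the tool's x, y, z in rad. A call has exactly 10 rows; each row is the pose to reach, as a shift and turn from the pose commanded when the call began, along the tool's axes at that moment; what a row does not reach only later rows make up. A row lasts 1/12 s, in which the tool goes at most 41.7 mm and 7.16 degrees, less where a joint would pass 70% of its speed; a pose out of reach is approached as far as the arm can. A call with a gripper value outside its range is refused whole. The fingers move at their own pace and stop on an object; the grip force is fixed at half the most. Time passes only in rows, so rows that repeat a pose let the fingers close, or fill a call up. It gives the time, the measured TCP pose, the force, the opening and the grip force at its end, in the units of the state.
- sense(): the state, without advancing time (a new reading comes with each control period).
- capture(name): name is "scene" or "top" or "wrist"; returns the picture (400x640x3 uint8, red, green, blue); there is no depth.
- camera_model(name): a dict with "camera_matrix" (3x3 intrinsics, pixels), "R" (3x3) and "t" (3): a world point X has camera coordinates R X + t. Camera axes: x right, y down, z forward; pixel columns grow to the right and rows downward; lengths in mm; the calibration is good to about 2 mm. A picture is of the moment at which its call begins: read the wrist's pose just before it. camera_model takes no time and is no camera call; for the wrist camera it gives the pose at the moment of the call.
- job_done(): hands the job in; it is judged then, once.
The state is a dict: "time": time; "joint_positions": joint angles; "joint_vel": joint speeds; "joint_torque": joint torques, N m; "position": TCP position; "eef_rot": TCP orientation; "wrist_force": force on the tool from outside, world axes, zero at the start; "moment": the same for the moment, N m; "finger_gap": finger opening in mm; "grip_force": force on a finger pad.
Only numpy, scipy, OpenCV 4.12 (cv2) and the standard library are available. Lean on these libraries where they do the work, as an engineer would, in place of code of your own. Each camera call takes 0.05 s, during which the arm holds its last target. There are 200 camera calls.

## Working session

There is one attempt and no reset: what is moved stays moved. The work goes in short steps, Python scripts to look and compute and a shell command to move; the robot and the scene stay as the last step left them, time stands still between calls to the robot, and variables do not carry over. Pictures are saved under pics/ and viewed, at most 10 in all, crops included, and the job is handed in when it is done.

```bash
ls; mkdir -p pics
python3 - <<'E'
from bench import *
import cv2
s=sense();print(s['time'],s['position'],s['eef_rot'],s['finger_gap'])
for n in("top","scene"):
    im=capture(n);cv2.imwrite(f'pics/{n}0.png',im[:,:,::-1]);c=camera_model(n);print(n,c)
E
```

```text
pics
0.0 [ 153.44740716 -527.87456201  238.16860557] [ 9.90021418e-01  1.40915272e-01  4.98479653e-05 -6.89119421e-04] 88.24504521772226
top {'camera_matrix': array([[489.42002324,   0.        , 324.94564445],
       [  0.        , 489.42002324, 196.41358146],
       [  0.        ,   0.        ,   1.        ]]), 'R': array([[ 0.00976989, -0.99990166,  0.01006044],
       [-0.99442289, -0.01077195, -0.10491467],
       [ 0.10501272, -0.00897932, -0.99443034]]), 't': array([  32.70248832,  602.21370279, 1287.37931348])}
scene {'camera_matrix': array([[505.15811916,   0.        , 323.49779002],
       [  0.        , 505.15811916, 195.0642598 ],
       [  0.        ,   0.        ,   1.        ]]), 'R': array([[ 0.16783946,  0.98580778, -0.00359609],
       [ 0.46136874, -0.08177333, -0.88343195],
       [-0.87118815,  0.14661561, -0.46854569]]), 't': array([-155.79782282, -194.34829143, 1719.83654447])}
```

View pics/top0.png

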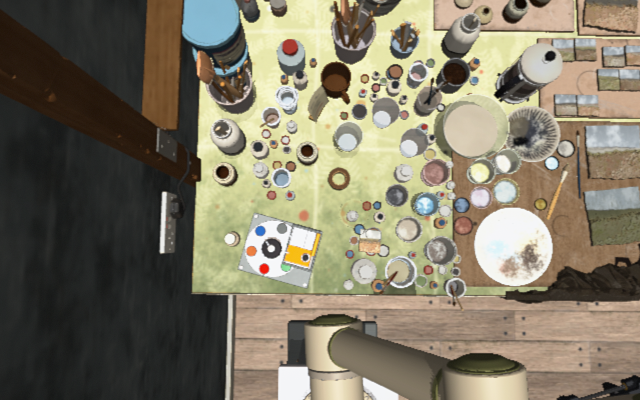

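View pics/scene0.png

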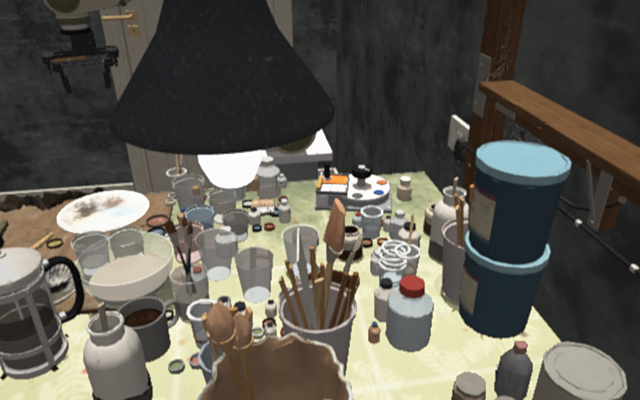

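The top view shows the viewer centred near (271,248), its wheel there, the blue sample at about (260,230), the orange shutter at about (300,248) and the cream bottle at (232,239). The scene view sees the viewer from behind at about (350,185). Next I'll zoom in and measure.

```bash
cat > h.py <<'E'
from bench import *
import cv2, numpy as np
from scipy.spatial.transform import Rotation as Ro
def ray(c,uv,z):
    K,R,t=c['camera_matrix'],c['R'],c['t']
    d=R.T@np.linalg.solve(K,[uv[0],uv[1],1.]);o=-R.T@t
    return (o+d*(z-o[2])/d[2])
def proj(c,X):
    p=c['camera_matrix']@(c['R']@np.asarray(X,float)+c['t']);return p[:2]/p[2]
def blobs(im,lo,hi,box=None,amin=20):
    h=cv2.cvtColor(im,cv2.COLOR_RGB2HSV);m=cv2.inRange(h,np.array(lo),np.array(hi))
    if box is not None:
        k=np.zeros_like(m);x0,y0,x1,y1=box;k[y0:y1,x0:x1]=1;m=m*k
    n,l,s,ce=cv2.connectedComponentsWithStats(m)
    return sorted([(int(s[i,4]),*ce[i].round(1),*s[i,:4]) for i in range(1,n) if s[i,4]>=amin],reverse=True)
E
python3 - <<'E'
from h import *
im=cv2.imread('pics/top0.png')[:,:,::-1].copy();c=camera_model('top')
cv2.imwrite('pics/top0c.png',cv2.resize(im[200:300,215:340,::-1],None,fx=6,fy=6,interpolation=cv2.INTER_CUBIC))
box=(235,205,330,295)
cols={'blue':((100,120,80),(125,255,255)),'orange':((12,160,120),(24,255,255)),'red':((0,180,120),(5,255,255)),'yel':((25,150,150),(32,255,255)),'green':((50,60,80),(85,255,255)),'black':((0,0,0),(180,255,60))}
zs={'blue':36,'red':36,'green':36,'orange':50,'black':86,'yel':36}
for k,(lo,hi) in cols.items():
    for b in blobs(im,lo,hi,box,8)[:4]: print(k,b,ray(c,b[1:3],zs[k]).round(1))
E
```

```text
blue (67, np.float64(260.0), np.float64(230.3), np.int32(256), np.int32(226), np.int32(9), np.int32(10)) [508.8 211.   36. ]
orange (352, np.float64(299.4), np.float64(252.8), np.int32(285), np.int32(233), np.int32(35), np.int32(33)) [450.4 104.6  50. ]
red (62, np.float64(263.8), np.float64(268.2), np.int32(260), np.int32(264), np.int32(9), np.int32(9)) [409.  198.6  36. ]
yel (13, np.float64(313.4), np.float64(250.6), np.int32(312), np.int32(246), np.int32(4), np.int32(9)) [456.4  68.2  36. ]
green (49, np.float64(285.2), np.float64(267.1), np.int32(281), np.int32(264), np.int32(10), np.int32(7)) [412.4 142.2  36. ]
black (16, np.float64(264.1), np.float64(246.1), np.int32(263), np.int32(243), np.int32(4), np.int32(7)) [466.9 193.4  86. ]
black (12, np.float64(277.9), np.float64(243.4), np.int32(274), np.int32(240), np.int32(7), np.int32(9)) [474.1 158.4  86. ]
black (10, np.float64(270.2), np.float64(240.0), np.int32(268), np.int32(239), np.int32(5), np.int32(4)) [482.6 178.2  86. ]
```

View pics/top0c.png

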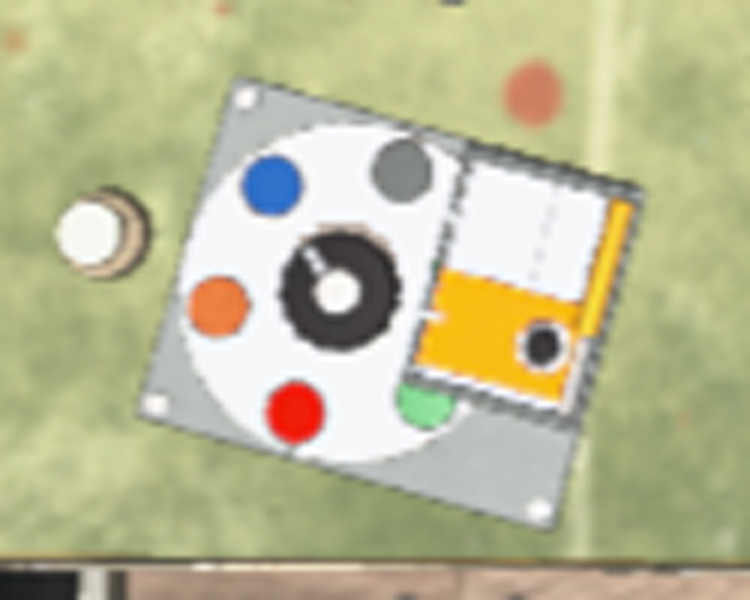

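```bash
python3 -m pendant '[[[0.6,0.025,-0.03,-0.03,0,0,-0.12],[0.6,0.05,-0.06,-0.03,0,0,-0.24],[0.6,0.075,-0.09,-0.03,0,0,-0.36],[0.6,0.1,-0.12,-0.03,0,0,-0.48],[0.6,0.125,-0.15,-0.03,0,0,-0.6],[0.6,0.15,-0.18,-0.03,0,0,-0.72],[0.6,0.175,-0.21,-0.03,0,0,-0.84],[0.6,0.2,-0.24,-0.03,0,0,-0.96],[0.6,0.225,-0.27,-0.03,0,0,-1.08],[0.6,0.25,-0.3,-0.03,0,0,-1.2]]]'
python3 - <<'E'
from h import *
s=sense();p=s['position'];M=Ro.from_quat(s['eef_rot']).as_matrix();print(p,s['joint_positions'],s['finger_gap'])
print(M.T@(np.array([462.5,176,260])-p), np.arctan2(M[1,0],M[0,0]))
E
```

```text
time: 0.93
position: [309.9, -168.4, 268.7]
eef_rot: [0.736, 0.677, 0.0, -0.0]
wrist_force: [1.2, -0.7, -0.1]
finger_gap: 70.6
grip_force: 0.0
[ 309.90385934 -168.38377533  268.67636199] [-8.37414763e-01 -2.89121532e-03  1.70620282e+00  7.48933874e-05
  1.43837041e+00 -7.54686931e-01] 70.6210542342005
[355.81575774 123.61322951   8.71562645] 1.4880586017124413
```

```bash
python3 -m pendant '[[[0.6,0.04,0.014,0,0,0,-0.12],[0.6,0.08,0.028,0,0,0,-0.24],[0.6,0.12,0.042,0,0,0,-0.36],[0.6,0.16,0.056,0,0,0,-0.48],[0.6,0.2,0.07,0,0,0,-0.6],[0.6,0.24,0.084,0,0,0,-0.72],[0.6,0.28,0.098,0,0,0,-0.84],[0.6,0.32,0.112,0,0,0,-0.96],[0.6,0.355,0.123,0,0,0,-1.08],[0.6,0.355,0.123,0,0,0,-1.2]]]'
python3 - <<'E'
from h import *
c=camera_model('wrist');im=capture('wrist');cv2.imwrite('pics/w1.png',im[:,:,::-1]);s=sense();print(s['position'],s['eef_rot'],s['joint_positions'])
import pickle;pickle.dump(c,open('w1.pkl','wb'));print(-c['R'].T@c['t'])
E
```

```text
time: 1.77
position: [464.7, 177.7, 267.8]
eef_rot: [0.222, 0.975, 0.001, -0.0]
wrist_force: [-0.3, -1.9, -1.1]
finger_gap: 70.4
grip_force: 0.0
[463.87654742 175.39139559 267.80240938] [ 2.18735193e-01  9.75783984e-01 -9.45695276e-05 -7.23803484e-04] [ 1.22120428e-01  2.64958939e-01  1.38547473e+00  3.09157818e-04
  1.49258599e+00 -1.00766398e+00]
[395.65260204 211.28714832 413.13520574]
```

View pics/w1.png

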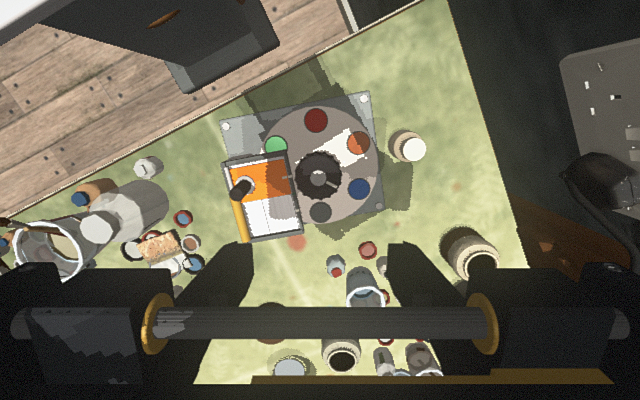

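The wrist view shows blue at (359,189), terracotta at (358,143), red at (316,120), the wheel at (318,176), and the shutter knob at (240,188).

Run:
```python
from h import *
import pickle
from scipy.optimize import least_squares
box=(215,90,390,240)
def meas(im,c,box,cols):
    out={}
    for k,(lo,hi,z) in cols.items():
        for b in blobs(im,lo,hi,box,8)[:2]:
            P=ray(c,b[1:3],z); print(k,b[:3],P.round(1)); out.setdefault(k,P)
    return out
def fit(o):
    ang={'blue':0,'terra':1,'red':2}
    for sg in(1,-1):
        f=lambda p:np.concatenate([o[k][:2]-p[:2]-58*np.array([np.cos(p[2]+sg*ang[k]*np.pi/3),np.sin(p[2]+sg*ang[k]*np.pi/3)]) for k in ang])
        r=least_squares(f,[462,176,.65]);print('fit',sg,r.x,np.sqrt(2*r.cost),r.fun.round(1))
im=cv2.imread('pics/w1.png')[:,:,::-1].copy();c=pickle.load(open('w1.pkl','rb'))
o=meas(im,c,box,{'blue':((105,110,50),(125,255,255),36),'terra':((5,130,80),(11,255,255),36),'red':((0,150,50),(4,255,255),36),'orange':((12,160,100),(22,255,255),50)});fit(o)
im=cv2.imread('pics/top0.png')[:,:,::-1].copy();c=camera_model('top')
o=meas(im,c,(235,205,330,295),{'blue':((105,120,80),(125,255,255),36),'terra':((5,130,120),(12,255,255),36),'red':((0,180,120),(4,255,255),36)});fit(o)
# knob & wheel in top crop, hand-read
print('top knob',ray(c,(215+543/6,200+345/6),95),'wheel',ray(c,(215+339/6,200+291/6),86))
for n,a in {'tl':(245,97),'bl':(155,404),'br':(540,509)}.items():print(n,ray(c,(215+a[0]/6,200+a[1]/6),12).round(1))
```

```text
blue (292, np.float64(358.7), np.float64(188.7)) [508.2 212.4  36. ]
terra (484, np.float64(277.0), np.float64(179.5)) [452.9 124.8  36. ]
terra (278, np.float64(356.9), np.float64(143.2)) [455.  233.2  36. ]
red (291, np.float64(315.3), np.float64(119.9)) [408.6 199.7  36. ]
orange (922, np.float64(256.7), np.float64(179.4)) [440. 106.  50.]
orange (121, np.float64(238.0), np.float64(213.8)) [468.5  63.4  50. ]
fit 1 [464.78500541 141.21019756   0.73728079] 89.6899108152866 [  0.5  32.2   0.4 -73.1  -0.9  40.8]
fit -1 [ 4.53476984e+02  2.17538982e+02 -4.43122711e-01] 43.34148134825362 [  2.4  19.8  -5.3 -34.9   2.9  15.1]
blue (67, np.float64(260.0), np.float64(230.3)) [508.8 211.   36. ]
terra (67, np.float64(250.9), np.float64(250.8)) [454.3 233.8  36. ]
terra (43, np.float64(303.3), np.float64(215.2)) [550.2  96.3  36. ]
red (62, np.float64(263.8), np.float64(268.2)) [409.  198.6  36. ]
fit 1 [462.23761926 176.09304119   0.65039954] 0.7983202704191238 [ 0.4 -0.2 -0.6  0.2  0.2  0.1]
fit -1 [ 4.52743333e+02  2.52840812e+02 -4.04234889e-01] 47.63977471686327 [  2.7 -19.1  -5.3  38.5   2.6 -19.5]
top knob [439.20690557  87.15589931  95.        ] wheel [460.99007218 174.44938248  86.        ]
tl [547.9 226.1  12. ]
bl [409.7 263.   12. ]
br [364.8  89.9  12. ]
```

```bash
python3 -m pendant '[[[0.6,0.002,0,0.03,0,0,0],[0.6,0.002,0,0.06,0,0,0],[0.6,0.002,0,0.09,0,0,0],[0.6,0.002,0,0.12,0,0,0],[0.6,0.002,0,0.14,0,0,0],[0.6,0.002,0,0.15,0,0,0],[0.6,0.002,0,0.15,0,0,0],[0.6,0.002,0,0.15,0,0,0],[0.6,0.002,0,0.15,0,0,0],[0.6,0.002,0,0.15,0,0,0]]]'
python3 - <<'E'
from h import *
for i in range(3):
    c=camera_model('wrist');im=capture('wrist')
    s=sense();p=s['position'];M=Ro.from_quat(s['eef_rot']).as_matrix();print(p.round(1),(M.T@(np.array([462,176.6,56])-p)).round(1))
cv2.imwrite('pics/w2.png',im[:,:,::-1])
print(proj(c,[462,176.6,86]))
E
```

```text
time: 2.65
position: [462.2, 173.3, 119.8]
eef_rot: [0.228, 0.974, 0.0, 0.001]
wrist_force: [0.1, -0.2, -0.1]
finger_gap: 70.4
grip_force: 0.0
[462.1 173.3 119.7] [ 1.7  2.8 63.7]
[462.1 173.4 119.5] [ 1.6  2.8 63.5]
[462.  173.4 119.4] [ 1.5  2.8 63.4]
[323.34675912 230.80767061]
```

View pics/w2.png

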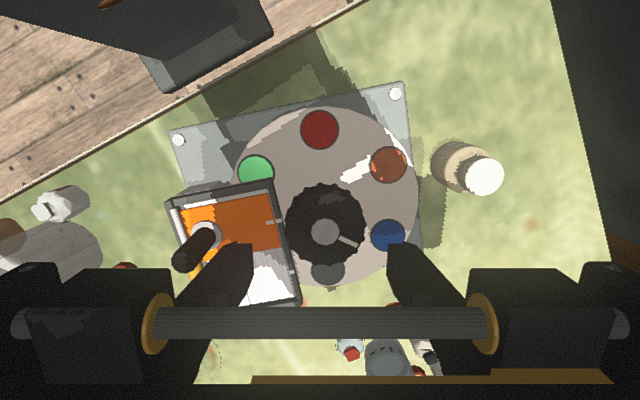

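The wheel's hub is at (325,231), against a predicted (323,231), so the axis estimate holds. Now I'll descend and grip.

```bash
python3 -m pendant '[[[0.6,0.0015,0.003,0.02,0,0,0],[0.6,0.0015,0.003,0.04,0,0,0],[0.6,0.0015,0.003,0.055,0,0,0],[0.6,0.0015,0.003,0.063,0,0,0],[0.6,0.0015,0.003,0.063,0,0,0],[-1,0.0015,0.003,0.063,0,0,0],[-1,0.0015,0.003,0.063,0,0,0],[-1,0.0015,0.003,0.063,0,0,0],[-1,0.0015,0.003,0.063,0,0,0],[-1,0.0015,0.003,0.063,0,0,0]]]'
```

```text
time: 3.63
position: [462.2, 176.9, 56.6]
eef_rot: [0.227, 0.974, 0.0, 0.001]
wrist_force: [0.3, 0.8, 6.0]
finger_gap: 49.9
grip_force: 30.0
```

```bash
python3 -m pendant '[[[-1,0,0,0,0,0,0.05],[-1,0,0,0,0,0,0.12],[-1,0,0,0,0,0,0.2],[-1,0,0,0,0,0,0.28],[-1,0,0,0,0,0,0.36],[-1,0,0,0,0,0,0.44],[-1,0,0,0,0,0,0.52],[-1,0,0,0,0,0,0.6],[-1,0,0,0,0,0,0.67],[-1,0,0,0,0,0,0.7]]]'
python3 -m pendant '[[[-1,0,0,0,0,0,0.05],[-1,0,0,0,0,0,0.12],[-1,0,0,0,0,0,0.2],[-1,0,0,0,0,0,0.28],[-1,0,0,0,0,0,0.36],[-1,0,0,0,0,0,0.44],[-1,0,0,0,0,0,0.52],[-1,0,0,0,0,0,0.6],[-1,0,0,0,0,0,0.67],[-1,0,0,0,0,0,0.7]]]'
cat > m.py <<'E'
from h import *
import sys
c=camera_model('wrist');im=capture('wrist');s=sense()
if len(sys.argv)>1: cv2.imwrite('pics/%s.png'%sys.argv[1],im[:,:,::-1])
M=Ro.from_quat(s['eef_rot']).as_matrix();print(s['time'],s['position'].round(1),'yaw',np.arctan2(M[1,0],M[0,0]),'j6',s['joint_positions'][5])
A=np.array([462,176.6])
off={'blue':0,'terra':np.pi/3,'red':2*np.pi/3,'green':np.pi,'yellow':4*np.pi/3}
for n,cc in(('wrist',(c,im)),('top',(camera_model('top'),capture('top')))):
  c,im=cc
  for k,(lo,hi) in {'blue':((105,110,50),(125,255,255)),'terra':((5,120,70),(12,255,255)),'red':((0,150,50),(4,255,255)),'green':((50,60,60),(85,255,255)),'yellow':((22,120,80),(34,255,255))}.items():
    for b in blobs(im,lo,hi,None,15):
        P=ray(c,b[1:3],36)[:2];d=P-A;r=np.hypot(*d)
        if 53<r<63: 
            th=np.arctan2(d[1],d[0])-off[k]+1.826
            print(n,k,b[0],b[1:3],'r',r.round(1),'theta',((th+np.pi)%(2*np.pi)-np.pi).round(3))
E
python3 m.py
```

```text
time: 4.47
position: [461.9, 176.6, 56.5]
eef_rot: [0.549, 0.836, 0.0, 0.001]
wrist_force: [-2.3, -1.5, 8.2]
finger_gap: 49.8
grip_force: 30.0
time: 5.3
position: [461.4, 176.5, 56.5]
eef_rot: [0.802, 0.597, -0.0, 0.0]
wrist_force: [-4.5, -1.8, 9.5]
finger_gap: 49.8
grip_force: 30.0
5.35 [461.4 176.5  56.5] yaw 1.2792418317529541 j6 0.41751101073877894
wrist blue 113 (np.float64(418.6), np.float64(270.2)) r 62.8 theta 1.244
wrist terra 1662 (np.float64(405.8), np.float64(188.0)) r 58.6 theta 1.097
wrist red 1567 (np.float64(314.4), np.float64(141.6)) r 59.1 theta 1.056
wrist green 1695 (np.float64(227.6), np.float64(198.7)) r 58.4 theta 1.047
```

```bash
python3 -m pendant '[[[-1,0,0,0,0,0,0.06],[-1,0,0,0,0,0,0.15],[-1,0,0,0,0,0,0.26],[-1,0,0,0,0,0,0.37],[-1,0,0,0,0,0,0.48],[-1,0,0,0,0,0,0.59],[-1,0,0,0,0,0,0.7],[-1,0,0,0,0,0,0.81],[-1,0,0,0,0,0,0.92],[-1,0,0,0,0,0,0.97]]]'
python3 -m pendant '[[[-1,0,0,0,0,0,0.03],[-1,0,0,0,0,0,0.06],[-1,0,0,0,0,0,0.09],[-1,0,0,0,0,0,0.1],[-1,0,0,0,0,0,0.1],[-1,0,0,0,0,0,0.1],[-1,0,0,0,0,0,0.1],[-1,0,0,0,0,0,0.1],[-1,0,0,0,0,0,0.1],[-1,0,0,0,0,0,0.1]]]'
python3 m.py w3
```

```text
time: 6.23
position: [460.9, 177.0, 56.5]
eef_rot: [0.988, 0.153, -0.0, -0.0]
wrist_force: [-5.2, 0.3, 10.2]
finger_gap: 50.3
grip_force: 30.0
time: 7.07
position: [460.9, 177.0, 56.5]
eef_rot: [0.994, 0.106, -0.001, -0.0]
wrist_force: [-6.7, 1.9, 10.4]
finger_gap: 49.9
grip_force: 30.0
7.1167 [460.9 177.   56.5] yaw 0.2129367628227173 j6 1.4837418537125677
wrist terra 1373 (np.float64(402.9), np.float64(186.6)) r 56.8 theta 0.062
wrist terra 537 (np.float64(420.5), np.float64(265.5)) r 61.9 theta -0.825
wrist terra 22 (np.float64(375.0), np.float64(304.6)) r 54.6 theta -1.475
wrist red 1873 (np.float64(313.1), np.float64(141.4)) r 58.9 theta 0.015
wrist green 1683 (np.float64(227.8), np.float64(198.6)) r 58.9 theta -0.009
top red 36 (np.float64(266.9), np.float64(225.2)) r 62.7 theta -0.005
```

View pics/w3.png

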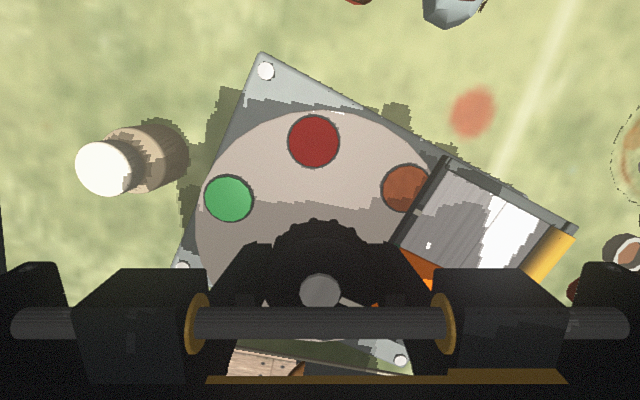

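Red (313,141) and green (228,199) give theta ≈ 0.00–0.015 rad. Next: release, rise, and check from above.

```bash
python3 -m pendant '[[[0.6,0,0,0,0,0,0],[0.6,0,0,0,0,0,0],[0.6,0,0,0,0,0,0],[0.6,0,0,0,0,0,0],[0.6,0,0,-0.03,0,0,0],[0.6,0,0,-0.06,0,0,0],[0.6,0,0,-0.09,0,0,0],[0.6,0,0,-0.12,0,0,-0.1],[0.6,0,0,-0.12,0,0,-0.22],[0.6,0,0,-0.12,0,0,-0.34]]]'
python3 -m pendant '[[[0.4,0,0,0,0,0,-0.12],[0.4,0,0,0,0,0,-0.24],[0.4,0,0,0,0,0,-0.36],[0.4,0,0,0,0,0,-0.48],[0.4,0,0,0,0,0,-0.6],[0.4,0,0,0,0,0,-0.72],[0.4,0,0,0,0,0,-0.77],[0.4,0,0,0,0,0,-0.77],[0.4,0,0,0,0,0,-0.77],[0.4,0,0,0,0,0,-0.77]]]'
python3 m.py w4
python3 - <<'E'
from h import *
c=camera_model('wrist');V=np.array([np.cos(-1.826),np.sin(-1.826)]);W=np.array([-V[1],V[0]])
A=np.array([462,176.6])
print('wheel',proj(c,[*A,86]));K=A+90*V
for z in(50,95):print('knob',proj(c,[*K,z]))
for x,y in((40,0),(85,40)):print('pt',proj(c,[*(A+x*V+y*W),45]))
s=sense();M=Ro.from_quat(s['eef_rot']).as_matrix();print(K,M.T@(np.array([*K,61])-s['position']),s['finger_gap'])
E
```

```text
time: 8.0
position: [462.4, 176.8, 177.4]
eef_rot: [0.961, 0.276, 0.002, 0.0]
wrist_force: [-0.4, -0.1, -0.5]
finger_gap: 70.4
grip_force: 0.0
time: 8.83
position: [461.7, 176.7, 175.7]
eef_rot: [0.79, 0.614, -0.0, -0.0]
wrist_force: [0.2, 0.3, -0.2]
finger_gap: 61.7
grip_force: 0.0
8.8833 [461.7 176.8 175.7] yaw 1.3213468741956318 j6 0.37507628138392873
wrist terra 273 (np.float64(370.4), np.float64(214.0)) r 55.9 theta 0.079
wrist red 451 (np.float64(373.0), np.float64(157.8)) r 58.9 theta 0.038
wrist green 713 (np.float64(319.4), np.float64(126.8)) r 59.1 theta 0.0
wheel [319.06167562 206.58998988]
knob [318.62825142 280.55047265]
knob [318.51354007 308.92168319]
pt [318.8845808  232.45918581]
pt [358.15267318 273.71298854]
[439.28017586  89.514929  ] [-90.06279144  -0.23023342 114.72042628] 61.76389805168477
```

View pics/w4.png

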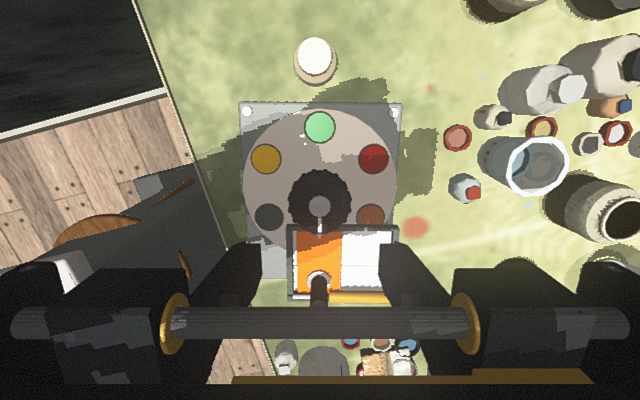

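The white line on the wheel points straight at the index line (320,228). Red (373,158) and yellow (266,159) are symmetric, so blue is centred. The knob foot at (318,281) matches the prediction. Now to the knob.

```bash
python3 -m pendant '[[[0.3,-0.03,0,0,0,0,0],[0.3,-0.06,0,0,0,0,0],[0.3,-0.085,0,0,0,0,0],[0.3,-0.09,0,0.02,0,0,0],[0.3,-0.09,0,0.05,0,0,0],[0.3,-0.09,0,0.08,0,0,0],[0.3,-0.09,0,0.1,0,0,0],[0.3,-0.09,0,0.114,0,0,0],[0.3,-0.09,0,0.114,0,0,0],[0.3,-0.09,0,0.114,0,0,0]]]'
python3 -m pendant '[[[-1,0,0,0,0,0,0],[-1,0,0,0,0,0,0],[-1,0,0,0,0,0,0],[-1,0,0,0,0,0,0],[-1,0,0,0,0,0,0],[-1,0,0,0,0,0,0],[-1,0,0,0,0,0,0],[-1,0,0,0,0,0,0],[-1,0,0,0,0,0,0],[-1,0,0,0,0,0,0]]]'
```

```text
time: 9.77
position: [439.6, 89.5, 61.7]
eef_rot: [0.789, 0.614, -0.0, -0.0]
wrist_force: [0.1, -0.3, 0.5]
finger_gap: 57.1
grip_force: 0.0
time: 10.6
position: [439.5, 89.6, 61.9]
eef_rot: [0.789, 0.614, -0.0, -0.0]
wrist_force: [-2.6, 1.1, 5.5]
finger_gap: 14.7
grip_force: 30.0
```

```bash
python3 -m pendant '[[[-1,0,0.002,0,0,0,0],[-1,0,0.005,0,0,0,0],[-1,0,0.008,0,0,0,0],[-1,0,0.011,0,0,0,0],[-1,0,0.014,0,0,0,0],[-1,0,0.017,0,0,0,0],[-1,0,0.02,0,0,0,0],[-1,0,0.022,0,0,0,0],[-1,0,0.022,0,0,0,0],[-1,0,0.022,0,0,0,0]]]'
python3 - <<'E'
from h import *
cw=camera_model('wrist');w=capture('wrist');t=capture('top')
s=sense();V=np.array([np.cos(-1.822),np.sin(-1.822)]);W=np.array([-V[1],V[0]]);A=np.array([462,176.6])
print(s['position'],W@(s['position'][:2]-A),W@s['wrist_force'][:2],s['finger_gap'])
a=cv2.resize(w[180:400,200:440],None,fx=2,fy=2,interpolation=cv2.INTER_CUBIC)
b=cv2.resize(t[215:290,240:330],None,fx=3.5,fy=3.5,interpolation=cv2.INTER_CUBIC)
o=np.zeros((440,800,3),np.uint8);o[:,:480]=a;o[:b.shape[0],480:480+b.shape[1]]=b
cv2.imwrite('pics/w5.png',o[:,:,::-1])
E
```

```text
time: 11.43
position: [460.2, 84.1, 61.8]
eef_rot: [0.789, 0.614, -0.001, -0.001]
wrist_force: [-6.3, -0.2, 8.4]
finger_gap: 15.2
grip_force: 30.0
[460.09063218  84.16205386  61.82897861] 21.127863121803397 -5.576350366051657 15.145620146027753
```

View pics/w5.png

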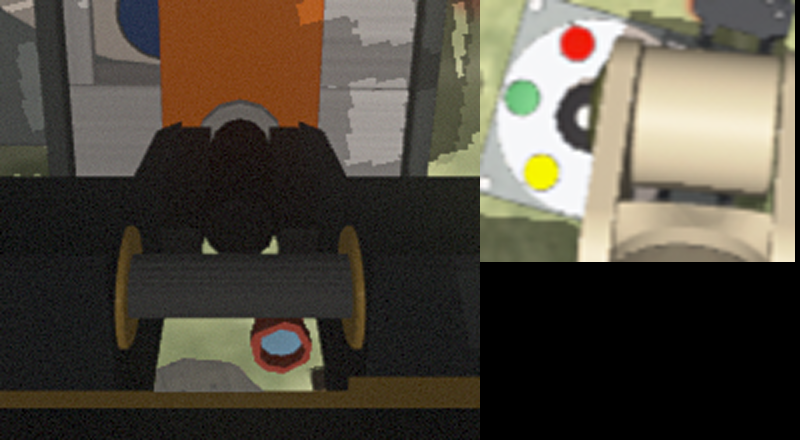

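The wrist crop shows the shutter (x 160–323) centred between the cover walls (about 74 and 404), which is half travel. The blue sample's edge is at x = 117 with the window edge at about 93, a gap of about 6 mm, so it is centred. I'll hold, check once more and hand in.

```bash
python3 -m pendant '[[[-1,0,0,0,0,0,0],[-1,0,0,0,0,0,0],[-1,0,0,0,0,0,0],[-1,0,0,0,0,0,0],[-1,0,0,0,0,0,0],[-1,0,0,0,0,0,0],[-1,0,0,0,0,0,0],[-1,0,0,0,0,0,0],[-1,0,0,0,0,0,0],[-1,0,0,0,0,0,0]]]'
python3 m.py | grep -E 'top|yaw'; python3 -c "
from bench import *
print(job_done())"
```

```text
time: 12.37
position: [460.1, 84.2, 61.8]
eef_rot: [0.789, 0.614, -0.001, -0.001]
wrist_force: [-6.0, -0.4, 7.9]
finger_gap: 15.1
grip_force: 30.0
12.4167 [460.1  84.2  61.8] yaw 1.3229743603948214 j6 0.17504694826614645
top red 66 (np.float64(267.2), np.float64(226.9)) r 58.1 theta 0.0
top green 73 (np.float64(251.7), np.float64(242.3)) r 57.6 theta -0.004
top yellow 76 (np.float64(257.0), np.float64(263.6)) r 57.6 theta 0.005
the job is handed in; nothing more can be done
None
```

I handed the job in at about 12.5 s with the blue sample centred under the window (angle within about 0.005 rad) and the gripper still holding the shutter's knob at half travel (about 22 mm, 30 N grip); `job_done()` gave no verdict.

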